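# Turn the medicine carousel so the red-capped bottle faces front

### The job

On the nurses' counter, spin the round medicine carousel by pushing the blue tabs on its rim with the fingertips until the bottle with the red cap stands at the front, in line with the teal arrow on the counter, then take the hand away and leave it at rest. Do not touch, lift or tip the bottles: all five must stay standing in their wells. Leave the other things on the counter where they are.

Things in the scene. Friction and masses are not known exactly. Their poses are not given: they have to be found in the camera images.
- dock: Fixed grey round base (196 mm across, 14 mm high) under the carousel, with a flat teal arrow, 6 mm high, lying on the counter in front of it and pointing away from the carousel, from 126 to 190 mm from the axis. Origin on the carousel's axis at counter height; its own -x axis points along the arrow, z up. 'Front' is this -x direction (roughly towards the robot).
- carousel: White turntable: disc 224 mm across, top 32 mm above the counter, turning freely either way about the vertical axis of the dock. Needs about 0.25 N m (2 N at the tabs); stops at once when not pushed. Origin on the axis at counter height, z up; its own -x axis points at the red-capped bottle's well. A flat steel disc, 4 mm high, covers the bearing.
- tab (a point): One of six equal upright blue push tabs on the carousel's rim, flat radial plates 8 mm thick, from 96 to 130 mm from the axis and 19 to 75 mm above the counter; they stand at 30, 90, 150, 210, 270 and 330 degrees from the carousel's own x axis, midway between wells. This point: middle of the 30 degree tab's top edge, 113 mm from the axis.
- red_well (a point): The well of the red-capped bottle: one of six shallow grey rings on the carousel (51 mm outer, 45 mm inner diameter, 10 mm high), centres 72 mm from the axis, 60 degrees apart. This point: centre of its floor, 32 mm above the counter; it turns with the carousel.
- red_bottle: Amber medicine bottle with a red cap, the one to bring to the front; 62 mm tall, 39 mm across, about 60 g, loose in a well of the carousel; origin at the centre of its underside (32 mm above the counter). Its top is 94 mm above the counter.
- white_bottle: Amber medicine bottle with a white cap; 62 mm tall, 39 mm across, about 60 g, loose in a well of the carousel; origin at the centre of its underside. One of the four other bottles; the sixth well is empty.
- green_bottle: Amber medicine bottle with a green cap; 62 mm tall, 39 mm across, about 60 g, loose in a well of the carousel; origin at the centre of its underside. One of the four other bottles; the sixth well is empty.
- yellow_bottle: Amber medicine bottle with a yellow cap; 62 mm tall, 39 mm across, about 60 g, loose in a well of the carousel; origin at the centre of its underside. One of the four other bottles; the sixth well is empty.
- black_bottle: Amber medicine bottle with a black cap; 62 mm tall, 39 mm across, about 60 g, loose in a well of the carousel; origin at the centre of its underside. One of the four other bottles; the sixth well is empty.
- sanitizer: Clear bottle with a blue cap, 150 mm tall, 64 mm across, loose on the counter to the robot's right; origin at the centre of its underside. Leave it alone.
- mug: White mug, 90 mm tall, 80 mm across plus handle, loose, on the robot's left; origin at the centre of its underside. Leave it alone.
- tape: Roll of clear tape lying flat, 90 mm across, 22 mm high, loose, on the robot's right; origin at the centre of its underside. Leave it alone.
- stapler: Black stapler, 130 mm long, 36 mm wide, 53 mm high, loose, on the robot's left; origin at the centre of its underside. Leave it alone.
Not all that is in view belongs to the job. What is shaped like the red_bottle but purple is not meant.

How it is judged (in metres and radians):
At the end, for the whole second after the job is handed in: The red-capped bottle is at the front of the carousel, its centre within 12 mm sideways of the line of the teal arrow; the carousel is at rest and all five bottles stand upright in their wells, at rest; the sanitizer, mug, tape and stapler are within 20 mm of where they began (x of red_bottle in the frame of dock below -0.06 m and y of red_bottle in the frame of dock between -0.012 and 0.012 m and angular speed of carousel below 0.05 rad/s and angle between each of red_bottle, white_bottle, green_bottle, yellow_bottle, black_bottle's own z axis and vertical below 0.1 rad and z of red_bottle in the frame of carousel between 0.028 and 0.036 m and horizontal distance between each of red_bottle, white_bottle, green_bottle, yellow_bottle, black_bottle and carousel below 0.08 m and linear speed of each of red_bottle, white_bottle, green_bottle, yellow_bottle, black_bottle below 0.02 m/s and z of white_bottle in the frame of carousel between 0.028 and 0.036 m and z of green_bottle in the frame of carousel between 0.028 and 0.036 m and z of yellow_bottle in the frame of carousel between 0.028 and 0.036 m and z of black_bottle in the frame of carousel between 0.028 and 0.036 m and distance of each of sanitizer, mug, tape, stapler from where it was at the start of the episode below 0.02 m); the robot touches nothing.
It fails at once if a bottle is lifted out of its well (more than 8 mm) (z of any of red_bottle, white_bottle, green_bottle, yellow_bottle, black_bottle in the frame of carousel above 0.04 m).
It fails at once if a bottle is tipped by more than 0.35 rad (angle between any of red_bottle, white_bottle, green_bottle, yellow_bottle, black_bottle's own z axis and vertical above 0.35 rad).
It fails at once if the robot touches a bottle with more than 1.5 N (contact force between any of red_bottle, white_bottle, green_bottle, yellow_bottle, black_bottle and the fingers above 1.5 N or contact force between any of red_bottle, white_bottle, green_bottle, yellow_bottle, black_bottle and the arm above 1.5 N).
It fails at once if the sanitizer, mug, tape or stapler is moved by more than 20 mm (distance of any of sanitizer, mug, tape, stapler from where it was at the start of the episode above 0.02 m).
It also fails if it takes over 51 s, if anything falls off the work surface, if the arm or the gripper's body presses on something with over 40 N, if the wrist force passes 120 N, or if a joint passes its speed limit or range.

### The arm

A 7-joint arm with a two-finger parallel gripper is mounted at the origin on the work surface. World frame = base frame: x ahead of the robot, y to its left, z up, the work surface at z = 0. Lengths are in m, angles in degrees, forces in N, time in s.
With the tool pointing down it reaches from about 0.425 to 0.875 m from the base axis. Payload 4.7 kg.
Tool frame: the origin (TCP) lies on the mounting face of the last link; the fingertips stand 182 mm ahead of it and the grasp point (between the pads) lies 164 mm ahead of it; z points along the fingers, x is the direction in which the jaws open and shut, and the axes are right-handed (so a half turn about z gives the same grasp; the last joint's range is limited). The gripper opens to 87 mm and grips with 3 to 60 N. Pads are 19 mm wide; open, the fingers measure 117 mm over their backs; the gripper's body (75 mm by 190 mm) begins 51 mm behind the grasp point.
Start: joints at [64.234, 18.392, -4.016, 83.108, 1.295, 78.541, -3.26], TCP at [0.291, -0.581, 0.405] pointing down, gripper open.
Joint ranges: [-163.93, 163.93], [-17.29, 119.83], [-79.2, 71.16], [3.27, 140.29], [-89.18, 269.18], [5.43, 117.66], [-154.24, 154.24]. Speed limits (degrees/s): [147.25, 147.25, 180, 180, 180, 180, 180].

### API

Orientations are given as [roll, pitch, yaw] about the fixed x, y, z axes, in that order (R = Rz(yaw) Ry(pitch) Rx(roll)).
In Python, from cell import status, cams, env, outline_of, landmark_of gives the robot as it stands. The module is installed in compiled form; this text tells all that it offers.
- The arm moves only by the tool jog_arm, never from a script. Its argument "rows" is a list of rows, each a list of 7 numbers: the closure, from 0 (fully open) to 1 (shut), then the shift along the tool's x, y, z in m, then the turn, a rotation vector about the tool's x, y, z in degrees. A call has 1 to 12 rows; each row shifts and turns the commanded pose from where the row before left it, along the tool's axes as they then stand; what a row does not reach is not made up. A row lasts 1/12 s, in which the tool goes at most 41.7 mm and 7.16 degrees, less where a joint would pass 70% of its speed; a pose out of reach is approached as far as the arm can. A call with a gripper value outside its range is refused whole. The fingers move at their own pace and stop on an object; "grip_force" is the grip in N (left out, the last holds). Time passes only in rows, so rows that do not move let the fingers close. It gives the time, the measured TCP pose, the force and the opening at its end, in the units of the state.
- status.get_obs(): the state, without advancing time (a new reading comes with each control period).
- cams.read_camera(name): name is "scene" or "top" or "wrist"; returns (picture, depth): 420x560x3 uint8, red, green, blue; 420x560 float32, m along the optical axis (not along the pixel's ray), 0 where there is no reading.
- cams.camera_params(name): a dict with "vfov" (degrees; the focal length in pixels is half the picture's height over the tangent of half this angle, whatever the lens; pixels are square), "cx", "cy" (the principal point, pixels), "eye" and "attitude" of the camera in the world. Camera axes: x right, y up, looking along -z (the intrinsics and any distortion apply to the point x, -y, -z); pixel columns grow to the right and rows downward; lengths in m; the calibration is good to about 2 mm. A picture is of the moment at which its call begins: read the wrist's pose just before it. camera_params takes no time and is no camera call; for the wrist camera it gives the pose at the moment of the call.
- env.sign_off(): hands the job in, once; it reports no verdict.
Trained networks look in the newest picture that a camera, given by its name, has taken for a name from the list of things; names that differ only in an ending like _2 or _b are one class to them, and where a whole thing is asked for, a point or a joint stands for the part that bears it (a point fixed in the world has none). Each returns a list of dicts, best first, with "conf" (0 to 1); they miss things now and then, are a little off and sometimes report something else, mostly with a low value. They report only what shows in the picture. A call takes as long as a camera call. They do not tell look-alikes from the thing itself.
- outline_of(camera, name): "pixels" (420x560 bool, what is visible of it) and "box" ([left, top, right, bottom] in pixels, round what is visible of it).
- landmark_of(camera, name): "position" ([row, column] in pixels: a listed point, or the origin of a listed thing).
The state is a dict: "time_s": time; "qpos": joint angles; "joint_velocities": joint speeds; "effort": joint torques, N m; "tool_pos": TCP position; "tool_rot": TCP orientation; "force": force on the tool from outside, world axes, zero at the start; "wrist_torque": the same for the moment, N m; "grip_width": finger opening in m.
Only numpy, scipy, OpenCV 4.12 (cv2) and the standard library are available. Lean on these libraries where they do the work, as an engineer would, in place of code of your own. Each camera call takes 0.05 s, during which the arm holds its last target. There are 200 camera calls.

## Working session

There is one attempt and no reset: what is moved stays moved. The work goes in short steps, Python scripts to look and compute and a tool call to move; the robot and the scene stay as the last step left them, time stands still between calls to the robot, and variables do not carry over. Pictures are saved under pics/ and viewed, about 8 in all and at most 12, crops included, and the job is handed in when it is done.

Besides the shell and the picture viewer there is one more tool, called after "Request:" in YAML: its name, and indented under it one key for each argument. jog_arm: Moves the arm, as the interface text tells. Its arguments: {"type":"object","properties":{"rows":{"type":"array"},"grip_force":{"type":"number"}},"required":["rows"]}

```bash
mkdir -p pics; cat > h.py <<'E'
import numpy as np, cv2
from cell import status, cams, env, outline_of, landmark_of
from scipy.spatial.transform import Rotation as R
def rot(a):
    a=np.array(a,float)
    return a if a.shape==(3,3) else (R.from_quat(a).as_matrix() if a.size==4 else R.from_euler('xyz',a,degrees=True).as_matrix())
def ray(p,rc):
    f=210/np.tan(np.radians(p['vfov'])/2)
    d=np.array([(rc[1]-p['cx'])/f,-(rc[0]-p['cy'])/f,-1.])
    return np.array(p['eye']),rot(p['attitude'])@d
def at_z(p,rc,z):
    e,d=ray(p,rc); return e+d*(z-e[2])/d[2]
def at_depth(p,rc,dep):
    e,d=ray(p,rc); return e+d*dep[int(rc[0]),int(rc[1])]
E
python3 - <<'E'
from h import *
o=status.get_obs(); print(o['time_s'],o['tool_pos'],o['tool_rot'],o['force'])
for c in ['top','scene']:
    p=cams.camera_params(c); print(c,p)
    im,d=cams.read_camera(c); cv2.imwrite(f'pics/{c}0.png',im[:,:,::-1])
    zs=dict(dock=0,carousel=0,tab=.075,red_well=.032,red_bottle=.032,white_bottle=.032,green_bottle=.032,yellow_bottle=.032,black_bottle=.032,sanitizer=0,mug=0,tape=0,stapler=0)
    for n,z in zs.items():
        for r in landmark_of(c,n)[:2]: print(c,n,round(r['conf'],2),np.round(r['position'],1),at_z(p,r['position'],z).round(3))
E
```

```text
0.0 [ 0.29065841 -0.58116497  0.40366749] [ 1.79993187e+02  1.06704665e-01 -6.34230259e+01] [ 0.21633502 -0.66928221 -0.48134651]
top {'vfov': 44.53972514400114, 'cx': 269.8647235443621, 'cy': 206.33030833915578, 'eye': array([0.34868381, 0.00327268, 1.61193507]), 'attitude': array([  7.56726306,   0.57978663, -91.73631094])}
top carousel 0.71 [214.6 270. ] [0.537 0.013 0.   ]
top tab 0.57 [244.7 265.4] [0.438 0.03  0.075]
top red_well 0.97 [194.6 283. ] [ 0.595 -0.029  0.032]
top red_bottle 0.74 [230.9 279.4] [ 0.482 -0.014  0.032]
top red_bottle 0.68 [141.7 287. ] [ 0.763 -0.047  0.032]
top white_bottle 0.51 [185.  265.4] [0.627 0.025 0.032]
top green_bottle 0.65 [276.1 141.1] [0.356 0.413 0.032]
top green_bottle 0.61 [229.3 280.8] [ 0.486 -0.019  0.032]
top yellow_bottle 0.58 [205.6 245.6] [0.564 0.088 0.032]
top yellow_bottle 0.53 [214.3 269.7] [0.534 0.014 0.032]
top black_bottle 0.67 [224.7 257.7] [0.503 0.052 0.032]
top sanitizer 0.94 [192.2 404. ] [ 0.595 -0.414  0.   ]
top sanitizer 0.44 [205.6 250.1] [0.568 0.076 0.   ]
top mug 0.63 [218.2 149.6] [0.537 0.395 0.   ]
top mug
[... 307 characters left out ...]
289,   0.27340058, 147.23416984])}
scene carousel 0.85 [220.2 280.3] [0.55  0.007 0.   ]
scene tab 0.71 [194.7 317.6] [0.444 0.034 0.075]
scene red_well 0.84 [210.1 256.2] [ 0.601 -0.042  0.032]
scene red_bottle 0.8 [208.8 255.7] [ 0.599 -0.046  0.032]
scene red_bottle 0.76 [185.5 215. ] [ 0.657 -0.186  0.032]
scene white_bottle 0.65 [231.9 261.8] [0.626 0.03  0.032]
scene green_bottle 0.75 [198.9 294.8] [ 0.486 -0.015  0.032]
scene black_bottle 0.5 [218.7 305.3] [0.5   0.059 0.032]
scene sanitizer 0.73 [142.2 197.4] [ 0.61  -0.409  0.   ]
scene mug 0.94 [323.6 364.5] [0.545 0.375 0.   ]
scene tape 0.53 [120.8 231.8] [ 0.462 -0.438 -0.   ]
scene stapler 0.55 [300.7 433.6] [0.359 0.424 0.   ]
```

```bash
python3 - <<'E'
import cv2
a=cv2.imread('pics/top0.png');b=cv2.imread('pics/scene0.png')
cv2.imwrite('pics/a.png',cv2.resize(a[110:310,110:440],(800,485),interpolation=cv2.INTER_CUBIC))
cv2.imwrite('pics/b.png',cv2.resize(b[120:280,180:380],(750,600),interpolation=cv2.INTER_CUBIC))
E
```

```text
(no output)
```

View pics/a.png

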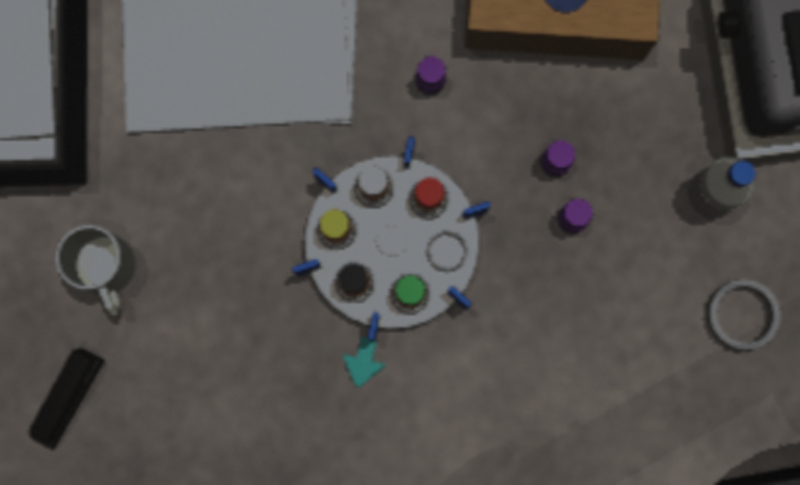

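View pics/b.png

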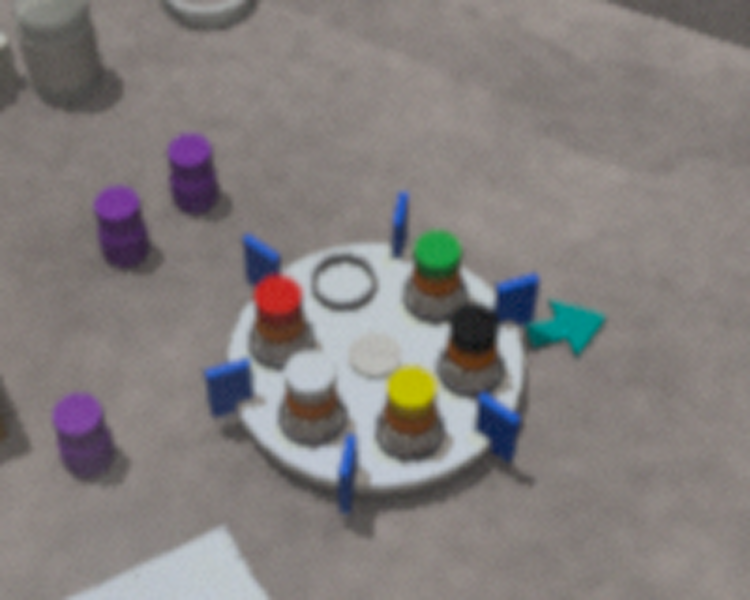

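Red bottle is at crop (430,193), which is the full-frame top view at about (190,287). The purple look-alikes are at crop (431,73), (560,157) and (577,214), all off the carousel. Both views agree on the choice. Next I fit the axis, the angles and the arrow.

```bash
cat > fit.py <<'E'
from h import *
from scipy.optimize import least_squares
def seg(im):
    h=cv2.cvtColor(im,cv2.COLOR_RGB2HSV); H,S,V=[h[:,:,i].astype(int) for i in range(3)]
    return dict(red=((H<6)|(H>174))&(S>150)&(V>80),green=(abs(H-62)<10)&(S>150)&(V>60),yellow=(abs(H-28)<5)&(S>170)&(V>90),
      teal=(abs(H-88)<8)&(S>120)&(V>60),blue=(abs(H-112)<9)&(S>140)&(V>50))
def run(im,p):
    m=seg(im); out={}
    for k,z in dict(red=.094,green=.094,yellow=.094,teal=.006,blue=.06).items():
        n,l,st,c=cv2.connectedComponentsWithStats(m[k].astype(np.uint8))
        q=[(st[i,4],at_z(p,c[i][::-1],z)[:2]) for i in range(1,n) if st[i,4]>=8]
        q=[x for x in q if np.linalg.norm(x[1]-[.545,.012])<.19]
        q.sort(key=lambda x:-x[0]); out[k]=q
    off=dict(red=0,yellow=120,green=-120)
    P={k:out[k][0][1] for k in off if out[k]}
    T=[x[1] for x in out['blue']]
    def pred(v,k): a=np.radians(v[2]+off[k]); return v[:2]+.072*np.array([np.cos(a),np.sin(a)])
    def f(v):
        r=[P[k]-pred(v,k) for k in P]
        for t in T:
            a=np.degrees(np.arctan2(*(t-v[:2])[::-1])); e=(a-v[2])%60-30
            r.append([.113*np.radians(e),np.linalg.norm(t-v[:2])-.113])
        return np.concatenate(r)
    a0=np.degrees(np.arctan2(*(P['red']-[.545,.012])[::-1]))
    s=least_squares(f,[.545,.012,a0],x_scale=[.01,.01,5])
    t=out['teal'][0][1]-s.x[:2]
    print('axis,red angle',s.x.round(4),'maxres mm',abs(s.fun).max()*1e3,'ntabs',len(T))
    print('arrow',np.degrees(np.arctan2(t[1],t[0])).round(2),'r',np.linalg.norm(t).round(3),{k:[(int(x[0]),x[1].round(3)) for x in v] for k,v in out.items()})
    rb=P['red']-s.x[:2]; u=t/np.linalg.norm(t); print('red along/side of arrow mm',(rb@u*1e3).round(1),((u[0]*rb[1]-u[1]*rb[0])*1e3).round(1))
if __name__=='__main__':
    import sys
    for c in sys.argv[1:]:
        p=cams.camera_params(c); im,d=cams.read_camera(c); cv2.imwrite(f'pics/{c}_{status.get_obs()["time_s"]:.2f}.png',im[:,:,::-1]); print(c); run(im,p)
E
python3 fit.py top scene; python3 -c "
from h import *
print(cams.camera_params('wrist'))"
```

```text
top
axis,red angle [ 5.50300e-01  9.10000e-03 -4.31074e+01] maxres mm 3.078983381567202 ntabs 6
arrow 164.79 r 0.159 {'red': [(93, array([ 0.602, -0.04 ]))], 'green': [], 'yellow': [], 'teal': [(147, array([0.397, 0.051]))], 'blue': [(23, array([ 0.585, -0.1  ])), (23, array([0.518, 0.118])), (22, array([0.629, 0.092])), (22, array([0.437, 0.036])), (21, array([ 0.473, -0.074])), (19, array([ 0.661, -0.016]))]}
red along/side of arrow mm -62.7 34.0
scene
axis,red angle [ 5.54800e-01  9.50000e-03 -4.39435e+01] maxres mm 4.369245571908029 ntabs 6
arrow 164.94 r 0.158 {'red': [(119, array([ 0.609, -0.036]))], 'green': [(94, array([ 0.487, -0.01 ]))], 'yellow': [(117, array([0.572, 0.082]))], 'teal': [(160, array([0.402, 0.051]))], 'blue': [(106, array([0.523, 0.121])), (97, array([0.446, 0.038])), (44, array([ 0.663, -0.021])), (43, array([ 0.586, -0.104])), (29, array([0.631, 0.091])), (25, array([ 0.476, -0.076]))]}
red along/side of arrow mm -64.3 29.9
{'vfov': 67.58946920024613, 'cx': 276.41561118170955, 'cy': 212.45657676132794, 'eye': array([ 0.35959094, -0.54587151,  0.38499551]), 'attitude': array([-1.63167035e+01,  7.64342177e-03, -6.33744258e+01])}
```

Request:
jog_arm:
  rows:
    - [1,-0.0207,-0.0242,0,0,0,0]
    - [1,-0.0207,-0.0242,0,0,0,0]
    - [1,-0.0207,-0.0242,0,0,0,0]
    - [1,-0.0207,-0.0242,0,0,0,0]
    - [1,-0.0207,-0.0242,0,0,0,0]
    - [1,-0.0207,-0.0242,0,0,0,0]
    - [1,-0.0207,-0.0242,0,0,0,0]
    - [1,-0.0207,-0.0242,0,0,0,0]
    - [1,-0.0207,-0.0242,0,0,0,0]
    - [1,-0.0207,-0.0242,0,0,0,0]
    - [1,-0.0207,-0.0242,0,0,0,0]
    - [1,-0.0207,-0.0242,0,0,0,0]
  grip_force: 20

```text
time_s: 2.5
tool_pos: [0.4397, -0.2277, 0.4051]
tool_rot: [-180.0, -0.1, -63.4]
force: [-0.4, -0.1, 0.4]
grip_width: 0.0152
```

Request:
jog_arm:
  rows:
    - [1,-0.0207,-0.0242,0,0,0,0]
    - [1,-0.0207,-0.0242,0,0,0,0]
    - [1,-0.0207,-0.0242,0,0,0,0]
    - [1,-0.0207,-0.0242,0,0,0,0]
    - [1,-0.0207,-0.0242,0,0,0,0]
    - [1,-0.0207,-0.0242,0,0,0,0]
    - [1,-0.0207,-0.0242,0,0,0,0]
    - [1,-0.0207,-0.0242,0,0,0,0]
    - [1,-0.0207,-0.0242,0,0,0,0]
    - [1,-0.0207,-0.0242,0,0,0,0]
    - [1,-0.0207,-0.0242,0,0,0,0]
    - [1,-0.0207,-0.0242,0,0,0,0]

```text
time_s: 3.5
tool_pos: [0.5884, 0.1241, 0.4049]
tool_rot: [-180.0, -0.0, -63.5]
force: [-0.3, 1.3, 0.2]
grip_width: 0.0005
```

Request:
jog_arm:
  rows:
    - [1,0,0,0,0,0,-7]
    - [1,0,0,0,0,0,-7]
    - [1,0,0,0,0,0,-7]
    - [1,0,0,0,0,0,-7]
    - [1,0,0,0,0,0,-7]
    - [1,0,0,0,0,0,-7]
    - [1,0,0,0,0,0,-7]
    - [1,0,0,0,0,0,-7]
    - [1,0,0,0,0,0,-7]
    - [1,0,0,0,0,0,-7]
    - [1,0,0,0,0,0,-7]
    - [1,0,0,0,0,0,-7]

```text
time_s: 4.5
tool_pos: [0.588, 0.1227, 0.4048]
tool_rot: [180.0, -0.0, 20.9]
force: [-0.4, -0.0, -0.7]
grip_width: 0.0007
```

Request:
jog_arm:
  rows:
    - [1,0,0,0,0,0,-7]
    - [1,0,0,0,0,0,-7]
    - [1,0,0,0,0,0,-7]
    - [1,0,0,0,0,0,-7]
    - [1,0,0,0,0,0,-7]
    - [1,0,0,0,0,0,-7]
    - [1,0,0,0,0,0,-7]
    - [1,0,0,0,0,0,-7]
    - [1,0,0,0,0,0,-7]
    - [1,0,0,0,0,0,-7]
    - [1,0,0,0,0,0,-7]
    - [1,0,0,0,0,0,-7]

```text
time_s: 5.5
tool_pos: [0.588, 0.1226, 0.4048]
tool_rot: [180.0, 0.0, 104.9]
force: [0.2, 0.3, 0.5]
grip_width: 0.0007
```

Request:
jog_arm:
  rows:
    - [1,0,0,0,0,0,-7]
    - [1,0,0,0,0,0,-7]
    - [1,0,0,0,0,0,-7]
    - [1,0,0,0,0,0,-7]
    - [1,0,0,0,0,0,-7]
    - [1,0,0,0,0,0,-7]
    - [1,0,0,0,0,0,0]

```text
time_s: 6.08
tool_pos: [0.5881, 0.1224, 0.4046]
tool_rot: [180.0, -0.0, 146.7]
force: [0.2, 0.2, -0.1]
grip_width: -0.0001
```

Request:
jog_arm:
  rows:
    - [1,0,0,0.02,0,0,0]
    - [1,0,0,0.02,0,0,0]
    - [1,0,0,0.02,0,0,0]
    - [1,0,0,0.02,0,0,0]
    - [1,0,0,0.02,0,0,0]
    - [1,0,0,0.02,0,0,0]
    - [1,0,0,0,0,0,0]

```text
time_s: 6.67
tool_pos: [0.5868, 0.1216, 0.2809]
tool_rot: [-179.7, -0.2, 146.4]
force: [-1.6, -0.5, -0.4]
grip_width: 0.0006
```

```bash
python3 - <<'E'
from h import *
a,_=cams.read_camera('scene'); w,_=cams.read_camera('wrist')
a=cv2.resize(a[90:290,180:380],(400,400)); w=cv2.resize(w,(400,300)); v=np.zeros((400,800,3),np.uint8); v[:,:400]=a; v[:300,400:]=w
cv2.imwrite('pics/c.png',v[:,:,::-1])
E
```

```text
(no output)
```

View pics/c.png

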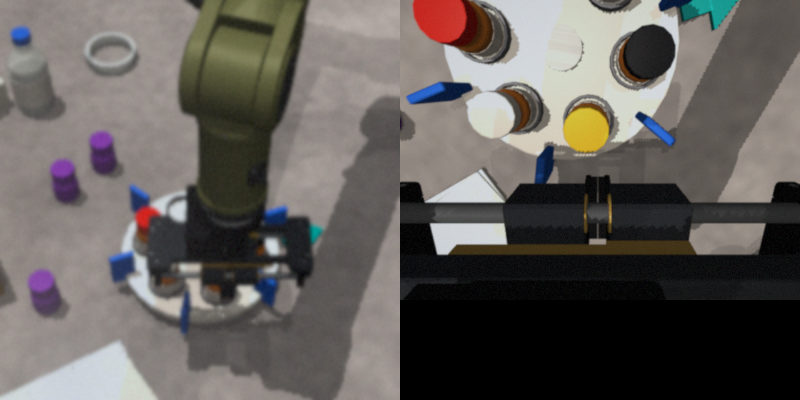

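The finger is between the white/yellow tab (image (543,165)) and the yellow/black tab (655,128), outside the bottles. I lower it next.

Request:
jog_arm:
  rows:
    - [1,0,0,0.014,0,0,0]
    - [1,0,0,0.014,0,0,0]
    - [1,0,0,0.014,0,0,0]
    - [1,0,0,0.013,0,0,0]
    - [1,0,0,0,0,0,0]
    - [1,0,0,0,0,0,0]

```text
time_s: 7.27
tool_pos: [0.5876, 0.1226, 0.2286]
tool_rot: [-179.9, -0.1, 146.6]
force: [-0.0, -0.1, -0.4]
grip_width: 0.0007
```

Request:
jog_arm:
  rows:
    - [1,-0.00603,0.00156,0,0,0,3]
    - [1,-0.00603,0.00156,0,0,0,3]
    - [1,-0.00603,0.00156,0,0,0,3]
    - [1,-0.00603,0.00156,0,0,0,3]
    - [1,-0.00603,0.00156,0,0,0,3]
    - [1,-0.00603,0.00156,0,0,0,3]
    - [1,-0.00603,0.00156,0,0,0,3]
    - [1,-0.00603,0.00156,0,0,0,3]
    - [1,-0.00603,0.00156,0,0,0,3]
    - [1,-0.00603,0.00156,0,0,0,3]
    - [1,-0.00603,0.00156,0,0,0,3]
    - [1,-0.00603,0.00156,0,0,0,3]

```text
time_s: 8.27
tool_pos: [0.6479, 0.0814, 0.2305]
tool_rot: [180.0, -0.1, 110.5]
force: [-1.3, 1.9, 0.4]
grip_width: 0.0005
```

```bash
python3 - <<'E'
from h import *
o=status.get_obs(); v=np.array(o['tool_pos'])[:2]-[.552,.009]; print(np.linalg.norm(v),np.degrees(np.arctan2(v[1],v[0])),o['force'],o['qpos'])
a,_=cams.read_camera('scene'); w,_=cams.read_camera('wrist')
a=cv2.resize(a[90:290,180:380],(400,400)); w=cv2.resize(w,(400,300)); v=np.zeros((400,800,3),np.uint8); v[:,:400]=a; v[:300,400:]=w
cv2.imwrite('pics/d.png',v[:,:,::-1])
E
```

```text
0.120115350451807 37.05713521524111 [-1.33493977  1.85588223  0.36707071] [ 30.91914083  38.59866014 -55.79039822  91.82397595  33.73073731
  67.88406166  78.3460038 ]
```

View pics/d.png

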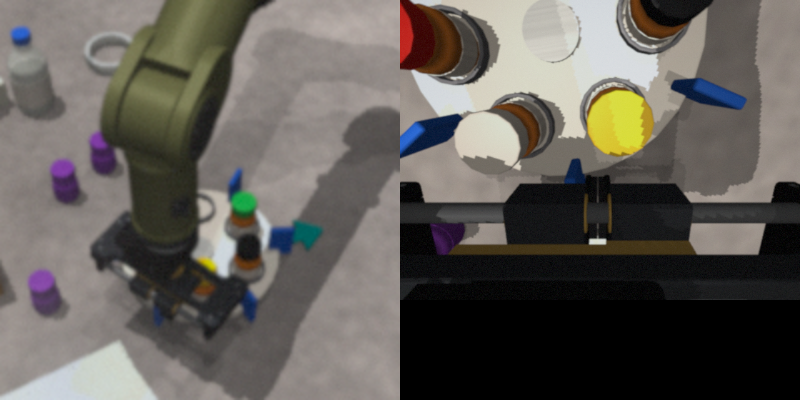

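The finger is against the tab and the carousel is turning with about 2.3 N. Continuing.

Request:
jog_arm:
  rows:
    - [1,-0.00603,0.00156,0,0,0,3]
    - [1,-0.00603,0.00156,0,0,0,3]
    - [1,-0.00603,0.00156,0,0,0,3]
    - [1,-0.00603,0.00156,0,0,0,3]
    - [1,-0.00603,0.00156,0,0,0,3]
    - [1,-0.00603,0.00156,0,0,0,3]
    - [1,-0.00603,0.00156,0,0,0,3]
    - [1,-0.00603,0.00156,0,0,0,3]
    - [1,-0.00603,0.00156,0,0,0,3]
    - [1,-0.00603,0.00156,0,0,0,3]
    - [1,-0.00603,0.00156,0,0,0,3]
    - [1,-0.00603,0.00156,0,0,0,3]

```text
time_s: 9.37
tool_pos: [0.6716, 0.0118, 0.2305]
tool_rot: [179.9, -0.1, 74.6]
force: [-0.2, 1.3, -1.0]
grip_width: 0.0005
```

```bash
cat > s.py <<'E'
from h import *
o=status.get_obs(); v=np.array(o['tool_pos'])[:2]-[.552,.009]; print(np.linalg.norm(v),np.degrees(np.arctan2(v[1],v[0])),o['force'],o['qpos'],o['tool_pos'],o['tool_rot'])
E
python3 s.py
```

```text
0.11960017044556034 1.3571154985690443 [-0.15620313  1.32267711 -0.99186062] [ 31.17427693  37.06786634 -47.81984044  89.074395    28.97094328
  66.79016477  52.16367585] [0.67156662 0.0118326  0.2305249 ] [ 1.79927510e+02 -1.41303017e-01  7.46021832e+01]
```

Request:
jog_arm:
  rows:
    - [1,-0.00603,0.00156,0,0,0,3]
    - [1,-0.00603,0.00156,0,0,0,3]
    - [1,-0.00603,0.00156,0,0,0,3]
    - [1,-0.00603,0.00156,0,0,0,3]
    - [1,-0.00603,0.00156,0,0,0,3]
    - [1,-0.00603,0.00156,0,0,0,3]
    - [1,-0.00603,0.00156,0,0,0,3]
    - [1,-0.00603,0.00156,0,0,0,3]
    - [1,-0.00603,0.00156,0,0,0,3]
    - [1,-0.00603,0.00156,0,0,0,3]
    - [1,-0.00603,0.00156,0,0,0,3]
    - [1,-0.00603,0.00156,0,0,0,3]

```text
time_s: 10.37
tool_pos: [0.6498, -0.0587, 0.2305]
tool_rot: [180.0, -0.2, 38.6]
force: [1.6, 1.8, -0.2]
grip_width: 0.0005
```

Request:
jog_arm:
  rows:
    - [1,-0.00603,0.00156,0,0,0,3]
    - [1,-0.00603,0.00156,0,0,0,3]
    - [1,-0.00603,0.00156,0,0,0,3]
    - [1,-0.00603,0.00156,0,0,0,3]
    - [1,-0.00603,0.00156,0,0,0,3]
    - [1,-0.00603,0.00156,0,0,0,3]
    - [1,-0.00603,0.00156,0,0,0,3]
    - [1,-0.00603,0.00156,0,0,0,3]
    - [1,-0.00603,0.00156,0,0,0,3]
    - [1,-0.00603,0.00156,0,0,0,3]
    - [1,-0.00603,0.00156,0,0,0,3]
    - [1,-0.00603,0.00156,0,0,0,3]

```text
time_s: 11.37
tool_pos: [0.5908, -0.1027, 0.2305]
tool_rot: [-180.0, -0.2, 2.6]
force: [2.0, 1.2, -0.4]
grip_width: 0.0002
```

```bash
python3 s.py; python3 - <<'E'
from h import *
out=[]
for c in ['top','scene','wrist']:
    a,_=cams.read_camera(c); out.append(a); cv2.imwrite(f'pics/e_{c}.png',a[:,:,::-1])
v=np.zeros((420,800,3),np.uint8); v[:300,:400]=cv2.resize(out[0][130:310,160:400],(400,300)); v[:300,400:]=cv2.resize(out[2],(400,300))
cv2.imwrite('pics/e.png',v[:300,:,::-1])
E
```

```text
0.11828842501832655 -70.85860975859508 [ 1.99505139  1.20858397 -0.3953402 ] [ 36.15025345  24.48516482 -35.03434905 100.41605375  15.92152781
  59.93517932  -1.90062799] [ 0.59078683 -0.10274853  0.23054349] [-1.79988766e+02 -1.76658501e-01  2.57949448e+00]
```

View pics/e.png

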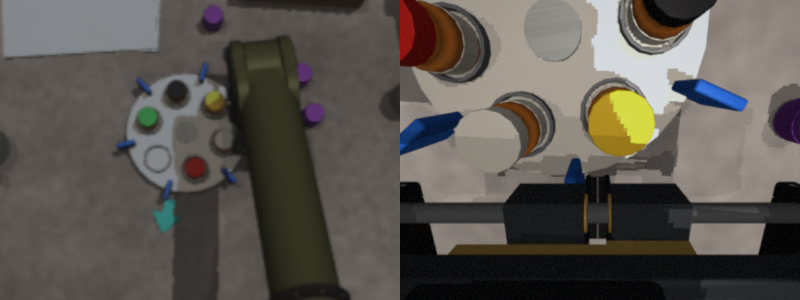

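```bash
python3 - <<'E'
from fit import *
for c in ['top','scene']:
    im=cv2.imread(f'pics/e_{c}.png')[:,:,::-1].copy(); p=cams.camera_params(c); m=seg(im)
    for k,z,ax in [('red',.094,0),('blue',.06,0),('teal',.006,0)]:
        n,l,st,cc=cv2.connectedComponentsWithStats(m[k].astype(np.uint8))
        for i in range(1,n):
            if st[i,4]>8:
                q=at_z(p,cc[i][::-1],z)[:2]-[.552,.009]; print(c,k,st[i,4],q.round(3),np.linalg.norm(q).round(3),np.degrees(np.arctan2(q[1],q[0])).round(1))
E
```

```text
top red 89 [-0.072 -0.014] 0.074 -168.8
top blue 22 [ 0.106 -0.036] 0.112 -18.5
top blue 22 [0.085 0.076] 0.114 41.9
top blue 73 [ 0.068 -0.445] 0.45 -81.4
top blue 24 [-0.024  0.112] 0.115 101.9
top blue 20 [-0.086 -0.075] 0.115 -138.9
top blue 24 [-0.111  0.037] 0.117 161.6
top teal 154 [-0.154  0.042] 0.159 164.8
scene red 119 [-0.065 -0.008] 0.065 -173.2
scene blue 55 [ 0.025 -0.522] 0.522 -87.3
scene blue 30 [-0.083 -0.072] 0.11 -139.2
scene blue 16 [ 0.02  -0.107] 0.108 -79.2
scene blue 112 [-0.103  0.041] 0.111 158.4
scene blue 100 [ 0.11  -0.036] 0.116 -18.3
scene blue 102 [-0.016  0.115] 0.116 97.9
scene blue 35 [0.086 0.07 ] 0.111 39.2
scene teal 153 [-0.152  0.042] 0.158 164.5
```

Request:
jog_arm:
  rows:
    - [1,-0.00603,0.00156,0,0,0,3]
    - [1,-0.00603,0.00156,0,0,0,3]
    - [1,-0.00603,0.00156,0,0,0,3]
    - [1,-0.00603,0.00156,0,0,0,3]
    - [1,-0.00603,0.00156,0,0,0,3]
    - [1,-0.00603,0.00156,0,0,0,3]
    - [1,-0.00603,0.00156,0,0,0,3]
    - [1,-0.00603,0.00156,0,0,0,3]
    - [1,-0.0045,0.00115,0,0,0,2.25]
    - [1,0,0,0,0,0,0]
    - [1,0,0,0,0,0,0]

```text
time_s: 12.43
tool_pos: [0.5367, -0.1083, 0.23]
tool_rot: [180.0, -0.0, -23.5]
force: [-0.0, 0.5, -0.8]
grip_width: 0.0008
```

```bash
python3 s.py; python3 - <<'E'
from fit import *
for c in ['top','scene']:
    im,_=cams.read_camera(c); p=cams.camera_params(c); m=seg(im)
    for k,z,ax in [('red',.094,0),('blue',.06,0),('teal',.006,0)]:
        n,l,st,cc=cv2.connectedComponentsWithStats(m[k].astype(np.uint8))
        for i in range(1,n):
            if st[i,4]>8:
                q=at_z(p,cc[i][::-1],z)[:2]-[.552,.009]; print(c,k,st[i,4],q.round(3),np.linalg.norm(q).round(3),np.degrees(np.arctan2(q[1],q[0])).round(1))
E
```

```text
0.11829793075245586 -97.416978924286 [-0.04147252  0.45701417 -0.81636799] [ 36.25666208  17.75344482 -31.48081298 107.85930523  10.92561024
  57.33061408 -23.44147665] [ 0.53672898 -0.10830813  0.22998559] [ 1.79987283e+02 -2.06383758e-02 -2.35022431e+01]
top red 101 [-0.071  0.02 ] 0.074 164.3
top blue 20 [0.11  0.029] 0.114 14.6
top blue 21 [ 0.079 -0.082] 0.114 -46.0
top blue 73 [ 0.068 -0.445] 0.45 -81.4
top blue 23 [0.03  0.109] 0.113 74.5
top blue 24 [-0.081  0.082] 0.116 134.7
top blue 17 [-0.113 -0.028] 0.116 -165.9
top teal 155 [-0.154  0.042] 0.159 164.9
scene red 131 [-0.065  0.023] 0.069 160.6
scene blue 54 [ 0.024 -0.522] 0.522 -87.3
scene blue 17 [-0.024 -0.1  ] 0.103 -103.7
scene blue 49 [-0.109 -0.028] 0.112 -165.6
scene blue 92 [ 0.083 -0.079] 0.114 -43.5
scene blue 116 [-0.075  0.084] 0.113 131.4
scene blue 38 [0.108 0.023] 0.111 11.8
scene blue 53 [0.035 0.112] 0.118 72.9
scene teal 166 [-0.15   0.041] 0.155 164.7
```

Red sits at 164.4° against the arrow at 164.9°. I back off the tab and then rise.

Request:
jog_arm:
  rows:
    - [1,0.004,-0.001,0,0,0,0]
    - [1,0.005,-0.0015,0,0,0,0]
    - [1,0.005,-0.0015,0,0,0,0]
    - [1,0,0,-0.01,0,0,0]
    - [1,0,0,-0.02,0,0,0]
    - [1,0,0,-0.025,0,0,0]
    - [1,0,0,-0.025,0,0,0]
    - [1,0,0,-0.025,0,0,0]
    - [1,0,0,-0.025,0,0,0]
    - [1,0,0,-0.025,0,0,0]
    - [1,0,0,-0.015,0,0,0]
    - [1,0,0,0,0,0,0]

```text
time_s: 13.53
tool_pos: [0.552, -0.1102, 0.4046]
tool_rot: [-179.9, -0.4, -23.7]
force: [0.7, 0.7, 0.7]
grip_width: 0.0004
```

Request:
jog_arm:
  rows:
    - [1,0.01,0.02,0,0,0,0]
    - [1,0.01,0.02,0,0,0,0]
    - [1,0.01,0.02,0,0,0,0]
    - [1,0.01,0.02,0,0,0,0]
    - [1,0.01,0.02,0,0,0,0]
    - [1,0.01,0.02,0,0,0,0]
    - [1,0.01,0.02,0,0,0,0]
    - [1,0.01,0.02,0,0,0,0]
    - [1,0,0,0,0,0,0]
    - [1,0,0,0,0,0,0]
    - [1,0,0,0,0,0,0]

```text
time_s: 14.45
tool_pos: [0.5601, -0.2883, 0.3991]
tool_rot: [-179.9, 0.1, -23.6]
force: [0.5, -0.8, -0.8]
grip_width: 0.0004
```

```bash
python3 fit.py top scene; python3 - <<'E'
from h import *
a,_=cams.read_camera('top');b,_=cams.read_camera('scene')
v=np.hstack([cv2.resize(a[110:310,110:440],(440,267)),cv2.resize(b[120:280,180:380],(334,267))])
cv2.imwrite('pics/f.png',v[:,:,::-1]); print(status.get_obs()['joint_velocities'])
E
```

```text
top
axis,red angle [5.508000e-01 9.200000e-03 1.642911e+02] maxres mm 1.6655702437744364 ntabs 6
arrow 164.82 r 0.158 {'red': [(100, array([0.48 , 0.029]))], 'green': [], 'yellow': [], 'teal': [(153, array([0.398, 0.051]))], 'blue': [(24, array([ 0.52 , -0.101])), (24, array([0.471, 0.091])), (23, array([0.582, 0.118])), (20, array([0.662, 0.038])), (20, array([ 0.63 , -0.072])), (20, array([ 0.44 , -0.019]))]}
red along/side of arrow mm 73.4 -0.3
scene
axis,red angle [5.543000e-01 9.600000e-03 1.637769e+02] maxres mm 5.137115725491137 ntabs 6
arrow 164.87 r 0.158 {'red': [(122, array([0.487, 0.032]))], 'green': [(107, array([0.607, 0.062]))], 'yellow': [(108, array([ 0.573, -0.059]))], 'teal': [(157, array([0.402, 0.051]))], 'blue': [(115, array([0.477, 0.093])), (87, array([ 0.635, -0.07 ])), (53, array([0.586, 0.121])), (48, array([ 0.442, -0.021])), (42, array([ 0.521, -0.104])), (37, array([0.66 , 0.032]))]}
red along/side of arrow mm 70.7 -4.5
[ 0.11851869 -0.01754203  0.22920527 -0.19148601  0.17291576 -0.04798107
  0.07751418]
```

View pics/f.png

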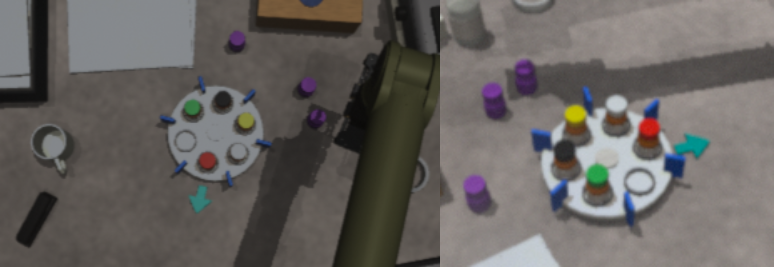

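The red cap (left view, about (207,160)) is in line with the teal arrow. All five bottles stand, the purple ones and the other things look unmoved, and the hand is clear.

```bash
python3 -c "
from h import *
env.sign_off()"
```

```text
the job is handed in; nothing more can be done
```

I turned the carousel about 152° clockwise by pushing one blue tab with the closed fingertips. I then backed off, raised the hand clear and handed the job in at about 14.6 s.

- **Alignment:** the last camera checks put the red bottle 0.3 mm (top view) and 4.5 mm (scene view) to the side of the arrow line, within the 12 mm limit. The two views disagree by about 4 mm, which fits the scene view's coarser fit (up to 5 mm residual).
- **Bottles:** all five were standing in their wells in the final picture. Net force readings while pushing were about 1–2.5 N, about the force needed at the tabs.
- **Other things:** the mug and stapler looked unmoved in the final picture. The sanitizer and tape were partly hidden by the arm and I did not measure any of the four again. The hand was raised well above the sanitizer when it moved that way.

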